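Spread the cedar discs out to dry

TASK

The six cedar discs have been freshened with oil and tipped in a heap in the wooden valet tray. Spread them into one even layer over the whole tray floor so that they dry: every disc lying flat on the felt, at least a finger's width clear of every other disc, and no end or corner of the tray left bare. Leave the other things on the ledge where they are.

Things in the scene. Friction and masses are not known exactly. Their poses are not given: they have to be found in the camera images.
- valet_tray: Walnut valet tray, open on top, standing firm on the ledge (does not slide). Origin: centre of its underside; y along its length, x across. Outer 200 x 300 mm (x, y), walls 10 mm thick, 34 mm high (the middle 80 mm of both end walls dips to 25 mm). Inner faces at x = +-90, y = +-140 mm; the grey felt floor lies 8 mm above the origin.
- disc0_center (a point): One of six like cedar discs (pucks with a small bore), 40 mm across, 22 mm high, 10 to 18 g. This point is its centre, half-way up; z is the disc's axis. They start flat in a heap, nearly touching: three on the felt, two on those, one on top; any of disc0-2 may be at any place of the bottom layer. Centre 19, 41, 63 mm above the tray's origin in layer 1 (on the felt), 2, 3.
- disc1_center (a point): A cedar disc, as disc0_center: its centre, half-way up.
- disc2_center (a point): A cedar disc, as disc0_center: its centre, half-way up.
- disc3_center (a point): A cedar disc, as disc0_center: its centre, half-way up.
- disc4_center (a point): A cedar disc, as disc0_center: its centre, half-way up.
- disc5_center (a point): A cedar disc, as disc0_center: its centre, half-way up.
- cufflink_box: Bystander: chrome cufflink box with a sprung clip, 75 x 105 mm, 39 mm high, loose on the ledge to the left or right of the tray. Origin at the centre of its underside.
- ring_dome: Bystander: glass dome over a ceramic ring dish on a wooden foot, 112 mm across, 119 mm high, loose on the ledge to the left or right of the tray. Origin at the centre of its underside.
- tie_bar_tray: Bystander: black acrylic tie bar tray, 70 x 170 mm, 18 mm high, loose on the ledge beyond the valet tray. Origin at the centre of its underside.
- collar_stay_case: Bystander: flat plastic collar stay case, 62 x 92 mm, 15 mm high, loose on the ledge beyond the valet tray. Origin at the centre of its underside.

How it is judged:
By the outcome, as a careful person would: the job done as asked, in the order asked, and still so for the second after the job is handed in, with the robot touching nothing.
It also fails if it takes over 67 s, if anything falls off the work surface, if the arm or the gripper's body presses on something with over 40 N, if the wrist force passes 120 N, or if a joint passes its speed limit or range.

ROBOT

A 6-joint arm with a two-finger parallel gripper is mounted at the origin on the work surface. World frame = base frame: x ahead of the robot, y to its left, z up, the work surface at z = 0. Lengths are in m, angles in rad, forces in N, time in s.
With the tool pointing down it reaches from about 0.35 to 0.975 m from the base axis. Payload 4.9 kg.
Tool frame: the origin (TCP) lies on the centre line of the jaws, within the pads' length; the fingertips stand 14 mm ahead of it and the grasp point (between the pads) lies 5 mm behind it; z points along the fingers, y is the line along which they close (so a half turn about z gives the same grasp; the last joint's range is limited). The gripper opens to 85 mm and grips with 20 to 120 N. Pads are 22 mm wide; open, the fingers measure 114 mm over their backs; the gripper's body (76 mm by 85 mm) begins 54 mm behind the grasp point. The pads swing forward as they close: fully open they stand 13 mm farther back than shut.
Start: joints at [-0.119, 0.053, 1.613, -0, 1.476, -0.119], TCP at [0.625, 0, 0.245] pointing down, gripper open.
Joint ranges: [-3.01, 3.01], [-1.01, 2.22], [0.06, 2.58], [-1.02, 4.17], [0.09, 2.62], [-3.14, 3.14]. Speed limits (rad/s): [2.57, 2.57, 3.14, 3.14, 3.14, 3.14].

INTERFACE

Orientations are given as a unit quaternion [w, x, y, z].
In Python, from plant import * gives the robot as it stands.
- The arm moves only by the tool send_rows, never from a script. Its argument "steps" is a list of rows, each an object with "translation": the shift along the tool's x, y, z in cm, a list of three; "delta_rot": the turn, a rotation vector about the tool's x, y, z in rad, a list of three; "jaw": the finger opening in cm, from 0 to 8.54. In form: [{"translation": [dx, dy, dz], "delta_rot": [rx, ry, rz], "jaw": jaw}, ...]. A call has exactly 8 rows; each row is the pose to reach, as a shift and turn from the pose commanded when the call began, along the tool's axes at that moment; what a row does not reach only later rows make up. A row lasts 1/10 s, in which the tool goes at most 50 mm and 8.59 degrees, less where a joint would pass 70% of its speed; a pose out of reach is approached as far as the arm can. A call with a gripper value outside its range is refused whole. The fingers move at their own pace and stop on an object; the grip force is fixed at half the most. Time passes only in rows, so rows that repeat a pose let the fingers close, or fill a call up. It gives the time, the measured TCP pose, the force, the opening and the grip force at its end, in the units of the state.
- state(): the state, without advancing time (a new reading comes with each control period).
- grab_frame(name): name is "scene" or "side" or "wrist"; returns a dict with "pixels" (384x512x3 uint8, blue, green, red), "range_z" (384x512 float32, m along the optical axis (not along the pixel's ray), 0 where there is no reading), "fx", "fy", "cx", "cy" (pixels), "rvec" (rotation vector, rad) and "tvec" (3), from world to camera coordinates, as OpenCV has them. Camera axes: x right, y down, z forward; pixel columns grow to the right and rows downward; lengths in m; the calibration is good to about 2 mm. A picture is of the moment at which its call begins.
- job_done(): hands the job in; it is judged then, once.
The state is a dict: "time": time; "joint_pos": joint angles; "joint_vel": joint speeds; "joint_efforts": joint torques, N m; "tool_pos": TCP position; "tool_rot": TCP orientation; "contact_force": force on the tool from outside, world axes, zero at the start; "ft_torque": the same for the moment, N m; "gripper_width": opening from 0.0 (shut) to 1.0 (fully open); "grasp_force": force on a finger pad.
Only numpy, scipy, OpenCV 4.12 (cv2) and the standard library are available. Lean on these libraries where they do the work, as an engineer would, in place of code of your own. Each camera call takes 0.05 s, during which the arm holds its last target. There are 200 camera calls.

## Working session

There is one attempt and no reset: what is moved stays moved. The work goes in short steps, Python scripts to look and compute and a tool call to move; the robot and the scene stay as the last step left them, time stands still between calls to the robot, and variables do not carry over. Pictures are saved under pics/ and viewed, at most 10 in all, crops included, and the job is handed in when it is done.

Besides the shell and the picture viewer there is one more tool, called after ">>>" as name([rows], argument=value, ...), one row to a line, values as JSON. send_rows: Moves the arm, as the interface text tells. Its arguments: {"type":"object","properties":{"steps":{"type":"array","items":{"type":"object","properties":{"translation":{"type":"array","items":{"type":"number"}},"delta_rot":{"type":"array","items":{"type":"number"}},"jaw":{"type":"number"}}}}},"required":["steps"]}

```bash
mkdir -p pics
cat > h.py <<'E'
from plant import *
import numpy as np, cv2
def cloud(f):
    z=f["range_z"]; v,u=np.mgrid[:z.shape[0],:z.shape[1]]
    P=np.dstack([(u-f["cx"])/f["fx"]*z,(v-f["cy"])/f["fy"]*z,z])
    R,_=cv2.Rodrigues(np.array(f["rvec"],float)); 
    W=(P-np.array(f["tvec"]).ravel())@R
    W[z<=0]=np.nan
    return W
E
python3 - <<'E'
from h import *
s=state(); print({k:np.round(v,3).tolist() for k,v in s.items()})
fs=[grab_frame(n) for n in("scene","wrist")]
for n,f in zip(("scene","wrist"),fs):
    np.savez(f"pics/{n}0.npz",**f); R,_=cv2.Rodrigues(np.array(f["rvec"],float)); print(n,f["fx"],-R.T@np.ravel(f["tvec"]),R[2])
cv2.imwrite("pics/a.png",cv2.resize(np.hstack([f["pixels"] for f in fs]),(800,300)))
E
```

```text
{'time': 0.0, 'joint_pos': [-0.119, 0.053, 1.614, -0.0, 1.476, -0.119], 'joint_vel': [-0.001, -0.0, 0.0, 0.0, 0.001, 0.0], 'joint_efforts': [0.0, -39.367, -37.018, -0.0, 0.007, -0.0], 'tool_pos': [0.624, 0.0, 0.244], 'tool_rot': [-0.001, 0.707, 0.707, -0.001], 'contact_force': [0.012, -0.072, 0.359], 'ft_torque': [0.0, -0.03, 0.035], 'grasp_force': 0.0, 'gripper_width': 0.998}
scene 407.1528859390361 [1.50007154 0.0232259  0.66402607] [-0.81242946 -0.03450698 -0.58203749]
wrist 299.4090124108131 [0.62419792 0.08299188 0.37285579] [-0.00176958 -0.32016556 -0.94735995]
```

View pics/a.png

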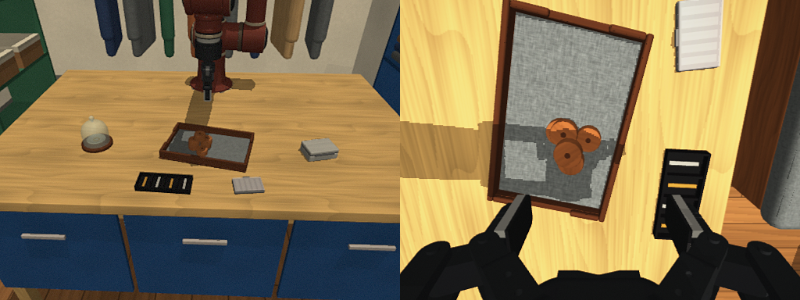

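The right half (wrist view) shows the tray tilted a few degrees, with the heap near (568,145) towards its +y end. The bystanders stand clear at the +x side.

```bash
cat >> h.py <<'E'
def tray(W,px):
    hsv=cv2.cvtColor(px,cv2.COLOR_BGR2HSV)
    return hsv
E
python3 - <<'E'
from h import *
f=dict(np.load("pics/wrist0.npz")); W=cloud(f)
X,Y,Z=W[...,0],W[...,1],W[...,2]
near=(Z>0.003)&(Z<0.015)&(X>.3)
print(np.histogram(Z[np.isfinite(Z)],bins=np.arange(-.01,.1,.005)))
hsv=cv2.cvtColor(f["pixels"],cv2.COLOR_BGR2HSV)
rim=((Z>0.029)&(Z<0.037)).astype(np.uint8)
n,l,st,c=cv2.connectedComponentsWithStats(rim)
i=1+np.argmax(st[1:,4]); P=W[l==i][:,:2].astype(np.float32)
print("rim",st[i],cv2.minAreaRect(P),np.round(cv2.boxPoints(cv2.minAreaRect(P)),3).tolist())
fl=(hsv[...,1]<60)&near&(X>.4)&(X<.8)
P=W[fl][:,:2].astype(np.float32); print("felt",cv2.minAreaRect(P))
for lo,hi in((.066,.085),(.045,.058),(.024,.0355)):
    m=((Z>lo)&(Z<hi)&(hsv[...,1]>90)).astype(np.uint8)
    n,l,st,c=cv2.connectedComponentsWithStats(m)
    for k in range(1,n):
        if st[k,4]>60: p=W[l==k]; print(lo,st[k].tolist(),np.round(np.nanmean(p,0),4),cv2.minEnclosingCircle(p[:,:2].astype(np.float32)))
E
```

```text
(array([    0, 41888, 45607, 31133,  3382,  5259,  1610,  1703,  6154,
         354,    45,    57,   999,    44,    43,    47,   958,    58,
           0,     0,     0]), array([-0.01 , -0.005,  0.   ,  0.005,  0.01 ,  0.015,  0.02 ,  0.025,
        0.03 ,  0.035,  0.04 ,  0.045,  0.05 ,  0.055,  0.06 ,  0.065,
        0.07 ,  0.075,  0.08 ,  0.085,  0.09 ,  0.095]))
rim [ 111    0   80  261 3247] ((0.49143561720848083, 0.020647525787353516), (0.30138757824897766, 0.05916086956858635), 74.17298126220703) [[0.421999990940094, -0.11599999666213989], [0.4790000021457672, -0.13199999928474426], [0.5609999895095825, 0.15800000727176666], [0.5040000081062317, 0.17399999499320984]]
felt ((0.6526868343353271, 0.004807651042938232), (0.38152647018432617, 0.3468153476715088), 77.49806213378906)
0.066 [196, 179, 37, 37, 1047] [ 0.5815 -0.0254  0.0736] ((0.5812760591506958, -0.02703782171010971), 0.019967906177043915)
0.045 [191, 154, 41, 33, 784] [0.5735 0.0007 0.0518] ((0.5771958827972412, -0.0064403582364320755), 0.024422351270914078)
0.045 [202, 200, 33, 24, 291] [ 0.5851 -0.0564  0.0517] ((0.5815094709396362, -0.04723533242940903), 0.019893882796168327)
0.024 [111, 0, 214, 284, 7837] [0.5677 0.0342 0.0317] ((0.5661638975143433, 0.004039749503135681), 0.17830342054367065)
0.024 [186, 153, 17, 31, 153] [ 0.5503 -0.0025  0.0296] ((0.5579787492752075, -0.0052813817746937275), 0.01895381696522236)
0.024 [226, 162, 31, 33, 754] [ 0.6088 -0.0166  0.0298] ((0.6060114502906799, -0.01659075729548931), 0.02150682546198368)
```

Run:
```python
from h import *
f=dict(np.load("pics/wrist0.npz"))
c=f["pixels"][120:250,150:300]; cv2.imwrite("pics/b.png",cv2.resize(c,None,fx=4,fy=4,interpolation=cv2.INTER_CUBIC))
```

```text
(no output)
```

View pics/b.png

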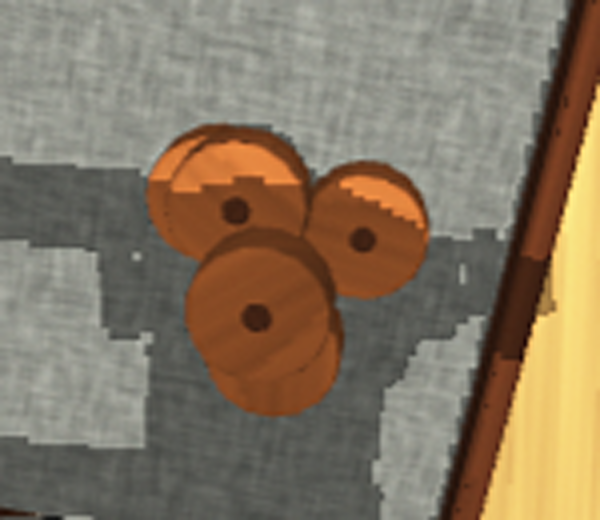

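The crop shows the top disc's bore at (256,317) and a layer-2 disc at (236,211). A second layer-2 disc lies under the top one near (275,365). Layer 1 shows one bore at (362,240) and a disc just peeking out left of A.

```bash
cat > h.py <<'E'
from plant import *
import numpy as np, cv2
def pose(f):
    R,_=cv2.Rodrigues(np.array(f["rvec"],float)); return R,np.ravel(f["tvec"])
def cloud(f):
    z=f["range_z"]; v,u=np.mgrid[:z.shape[0],:z.shape[1]]
    R,t=pose(f)
    W=(np.dstack([(u-f["cx"])/f["fx"]*z,(v-f["cy"])/f["fy"]*z,z])-t)@R
    W[z<=0]=np.nan
    return W
def ray(f,u,v,z):
    R,t=pose(f); c=-R.T@t; d=R.T@np.array([(u-f["cx"])/f["fx"],(v-f["cy"])/f["fy"],1])
    return np.round((c+d*(z-c[2])/d[2])[:2],4)
def axes():
    w,x,y,z=state()["tool_rot"]
    from scipy.spatial.transform import Rotation as Ro
    return Ro.from_quat([x,y,z,w]).as_matrix()
def go(x,y,z,phi=None):
    "tool shift in cm and turn about tool z to reach world x,y,z with closing axis at phi (deg)"
    R=axes(); p=np.array(state()["tool_pos"]); y0=np.degrees(np.arctan2(R[1,1],R[0,1]))
    r=0 if phi is None else -np.radians(((phi-y0)+90)%180-90)
    print("phi now %.1f"%y0,"shift",np.round((np.array([x,y,z])-p)@R*100,2),"rz %.3f"%r)
E
python3 - <<'E'
from h import *
f=dict(np.load("pics/wrist0.npz")); W=cloud(f); Z=W[...,2]
hsv=cv2.cvtColor(f["pixels"],cv2.COLOR_BGR2HSV)
m=((Z>.024)&(Z<.0355)&(hsv[...,1]>90)).astype(np.uint8)
n,l,st,c=cv2.connectedComponentsWithStats(m); i=1+np.argmax(st[1:,4])
r=cv2.minAreaRect(W[l==i][:,:2].astype(np.float32)); print(r)
c=np.array(r[0]); a=np.radians(r[2])
L=np.array([np.cos(a),np.sin(a)]) if r[1][0]>r[1][1] else np.array([-np.sin(a),np.cos(a)])
if L[1]<0:L=-L
S=np.array([L[1],-L[0]])
print("L",L,"S",S)
for s in(-.049,.049):
    for k in(-.097,0,.097): print(s,k,np.round(c+s*S+k*L,3))
for nm,u,v,z in(("top",214,199.2,.074),("A",209,172.8,.052),("R1",240.5,180,.030)):
    q=ray(f,u,v,z); print(nm,q,"tray",np.round([(q-c)@S,(q-c)@L],3))
# B: visible part circle fit
m=(Z>.045)&(Z<.058)&(hsv[...,1]>90)&(W[...,1]<-.045); P=W[m]; print("B low y",P[:,1].min(),P[P[:,1].argmin()],P[:,0].min(),P[:,0].max())
E
```

```text
((0.5671889185905457, 0.0034166425466537476), (0.2997822165489197, 0.20042864978313446), 77.34599304199219)
L [0.21906304 0.97571071] S [ 0.97571071 -0.21906304]
-0.049 -0.097 [ 0.498 -0.08 ]
-0.049 0 [0.519 0.014]
-0.049 0.097 [0.541 0.109]
0.049 -0.097 [ 0.594 -0.102]
0.049 0 [ 0.615 -0.007]
0.049 0.097 [0.636 0.087]
top [ 0.5813 -0.0276] tray [ 0.021 -0.027]
A [ 0.5739 -0.0046] tray [ 0.008 -0.006]
R1 [ 0.6077 -0.0195] tray [ 0.045 -0.013]
B low y -0.06637550626956742 [ 0.57776055 -0.06637551  0.0502453 ] 0.5629215122198171 0.6006788744000454
```

>>> send_rows([
  {"translation": [-1.4, -2.1, 3], "delta_rot": [0, 0, 0.111], "jaw": 6.2},
  {"translation": [-2.76, -4.3, 6], "delta_rot": [0, 0, 0.222], "jaw": 6.2},
  {"translation": [-2.76, -4.3, 9], "delta_rot": [0, 0, 0.222], "jaw": 6.2},
  {"translation": [-2.76, -4.3, 10], "delta_rot": [0, 0, 0.222], "jaw": 6.2},
  {"translation": [-2.76, -4.3, 11], "delta_rot": [0, 0, 0.222], "jaw": 6.2},
  {"translation": [-2.76, -4.3, 11], "delta_rot": [0, 0, 0.222], "jaw": 6.2},
  {"translation": [-2.76, -4.3, 11], "delta_rot": [0, 0, 0.222], "jaw": 6.2},
  {"translation": [-2.76, -4.3, 11], "delta_rot": [0, 0, 0.222], "jaw": 6.2},
])

```text
time: 0.9
tool_pos: [0.5833, -0.0276, 0.1371]
tool_rot: [0.001, 0.781, 0.625, 0.001]
contact_force: [-0.4, 0.4, 0.6]
gripper_width: 0.727
grasp_force: 0.0
```

Run:
```python
from h import *
go(.5813,-.0276,.074,-12.7); s=state(); print(s["time"],s["tool_pos"],s["gripper_width"])
f=grab_frame("wrist"); g=grab_frame("side")
cv2.imwrite("pics/c.png",cv2.resize(np.hstack([f["pixels"],g["pixels"]]),(800,300)))
```

```text
phi now -12.7 shift [-0.04 -0.21  6.31] rz 0.000
0.9 [ 0.58327436 -0.02760391  0.13707987] 0.7268482276046662
```

View pics/c.png

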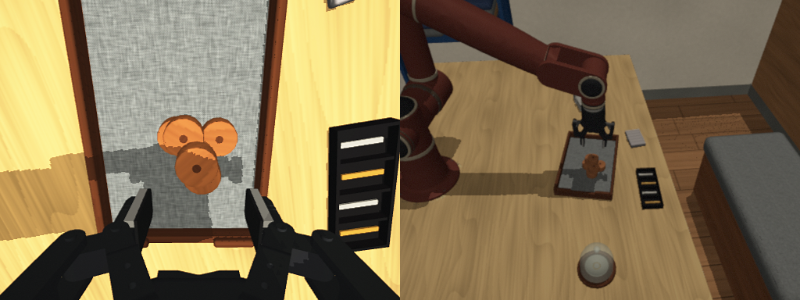

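Wrist view: the top disc is centred between the fingers, with its bore at about (197,168). The side view shows the gripper over the heap.

>>> send_rows([
  {"translation": [0, -0.2, 3], "delta_rot": [0, 0, 0], "jaw": 6.2},
  {"translation": [0, -0.2, 5.5], "delta_rot": [0, 0, 0], "jaw": 6.2},
  {"translation": [0, -0.2, 6.3], "delta_rot": [0, 0, 0], "jaw": 6.2},
  {"translation": [0, -0.2, 6.3], "delta_rot": [0, 0, 0], "jaw": 6.2},
  {"translation": [0, -0.2, 6.3], "delta_rot": [0, 0, 0], "jaw": 3.5},
  {"translation": [0, -0.2, 6.3], "delta_rot": [0, 0, 0], "jaw": 3.5},
  {"translation": [0, -0.2, 6.3], "delta_rot": [0, 0, 0], "jaw": 3.5},
  {"translation": [0, -0.2, 6.3], "delta_rot": [0, 0, 0], "jaw": 3.5},
])

```text
time: 1.8
tool_pos: [0.5817, -0.0274, 0.0746]
tool_rot: [0.002, 0.781, 0.624, 0.001]
contact_force: [-1.2, 0.2, 5.9]
gripper_width: 0.439
grasp_force: 60.5
```

>>> send_rows([
  {"translation": [0, 0, -2.5], "delta_rot": [0, 0, 0], "jaw": 3.5},
  {"translation": [1, -0.5, -4.5], "delta_rot": [0, 0, 0], "jaw": 3.5},
  {"translation": [5, -2.7, -4.5], "delta_rot": [0, 0, 0], "jaw": 3.5},
  {"translation": [9, -5, -4.5], "delta_rot": [0, 0, 0], "jaw": 3.5},
  {"translation": [12, -6.6, -4], "delta_rot": [0, 0, 0], "jaw": 3.5},
  {"translation": [12, -6.6, -3], "delta_rot": [0, 0, 0], "jaw": 3.5},
  {"translation": [12, -6.6, -1], "delta_rot": [0, 0, 0], "jaw": 3.5},
  {"translation": [12, -6.6, 1], "delta_rot": [0, 0, 0], "jaw": 3.5},
])

```text
time: 2.6
tool_pos: [0.5425, 0.1041, 0.062]
tool_rot: [0.001, 0.781, 0.625, 0.0]
contact_force: [-0.2, -0.2, -0.2]
gripper_width: 0.442
grasp_force: 60.1
```

>>> send_rows([
  {"translation": [0, 0, 2], "delta_rot": [0, 0, 0], "jaw": 3.5},
  {"translation": [0, 0, 3.2], "delta_rot": [0, 0, 0], "jaw": 3.5},
  {"translation": [0, 0, 3.3], "delta_rot": [0, 0, 0], "jaw": 3.5},
  {"translation": [0, 0, 3.3], "delta_rot": [0, 0, 0], "jaw": 3.5},
  {"translation": [0, 0, 3.3], "delta_rot": [0, 0, 0], "jaw": 4.8},
  {"translation": [0, 0, 3.3], "delta_rot": [0, 0, 0], "jaw": 4.8},
  {"translation": [0, 0, 3.3], "delta_rot": [0, 0, 0], "jaw": 4.8},
  {"translation": [0, 0, 3.3], "delta_rot": [0, 0, 0], "jaw": 4.8},
])

```text
time: 3.4
tool_pos: [0.5424, 0.1045, 0.0298]
tool_rot: [0.0, 0.781, 0.624, 0.0]
contact_force: [0.2, -1.1, -0.3]
gripper_width: 0.56
grasp_force: 0.0
```

Run:
```python
from h import *
go(.574,-.0046,.054,-12.7); go(.5817,-.0467,.054,-12.7);s=state(); print(s["time"],s["tool_pos"],s["gripper_width"])
```

```text
phi now -12.7 shift [-9.94  5.49 -2.42] rz -0.000
phi now -12.7 shift [-13.88   7.17  -2.42] rz -0.000
3.4 [0.54237369 0.10445193 0.0297622 ] 0.5600573437468633
```

>>> send_rows([
  {"translation": [0, 0, -3], "delta_rot": [0, 0, 0], "jaw": 4.8},
  {"translation": [0, 0, -7], "delta_rot": [0, 0, 0], "jaw": 6},
  {"translation": [-3.5, 2, -10], "delta_rot": [0, 0, 0], "jaw": 6},
  {"translation": [-8, 4.5, -11], "delta_rot": [0, 0, 0], "jaw": 6},
  {"translation": [-9.9, 5.5, -11], "delta_rot": [0, 0, 0], "jaw": 6},
  {"translation": [-9.9, 5.5, -11], "delta_rot": [0, 0, 0], "jaw": 6},
  {"translation": [-9.9, 5.5, -11], "delta_rot": [0, 0, 0], "jaw": 6},
  {"translation": [-9.9, 5.5, -11], "delta_rot": [0, 0, 0], "jaw": 6},
])

```text
time: 4.2
tool_pos: [0.5733, -0.0034, 0.1387]
tool_rot: [-0.001, 0.781, 0.625, -0.0]
contact_force: [-0.2, -0.5, 0.2]
gripper_width: 0.701
grasp_force: 0.0
```

```bash
cat >> h.py <<'E'
C0=np.array([.5672,.0034]); L=np.array([.219,.9757]); S=np.array([.9757,-.219])
def discs(f):
    "dark bores inside cedar -> position by depth around; prints world, tray coords (S,L)"
    W=cloud(f); Z=W[...,2]; hsv=cv2.cvtColor(f["pixels"],cv2.COLOR_BGR2HSV)
    T=np.dstack([(W[...,:2]-C0)@S,(W[...,:2]-C0)@L]); ins=(abs(T[...,0])<.088)&(abs(T[...,1])<.138)&(Z>.02)
    for k,lo in((1,.0245),(2,.0465),(3,.0685)):
        m=(ins&(Z>lo)&(Z<lo+.011)&(hsv[...,1]>80)).astype(np.uint8)
        m=cv2.morphologyEx(m,cv2.MORPH_CLOSE,np.ones((3,3)))
        n,l,st,_=cv2.connectedComponentsWithStats(m)
        for i in range(1,n):
            if st[i,4]<120: continue
            p=W[l==i]; p=p[np.isfinite(p[:,0])][:,:2].astype(np.float32); c,r=cv2.minEnclosingCircle(p); c=np.array(c)
            b=((l==i)&(hsv[...,2]<45)).astype(np.uint8); mm=cv2.moments(b,True)
            bo=ray(f,mm["m10"]/mm["m00"],mm["m01"]/mm["m00"],.008+.022*k) if mm["m00"]>5 else None
            print("layer",k,"area",st[i,4],"circ",np.round(c,4),"r %.4f"%r,"tray",np.round([(c-C0)@S,(c-C0)@L],3),"bore",bo)
E
python3 - <<'E'
from h import *
f=grab_frame("wrist"); discs(f); s=state(); print(s["time"],s["tool_pos"])
cv2.imwrite("pics/d.png",f["pixels"])
E
```

```text
layer 1 area 2400 circ [0.5419 0.1039] r 0.0199 tray [-0.047  0.093] bore None
layer 1 area 339 circ [ 0.5609 -0.0045] r 0.0210 tray [-0.004 -0.009] bore None
layer 1 area 1574 circ [ 0.6059 -0.0231] r 0.0246 tray [ 0.044 -0.017] bore None
layer 1 area 208 circ [ 0.5653 -0.0461] r 0.0164 tray [ 0.009 -0.049] bore None
layer 2 area 1937 circ [ 0.5733 -0.0038] r 0.0201 tray [ 0.008 -0.006] bore None
layer 2 area 1693 circ [ 0.5815 -0.0476] r 0.0201 tray [ 0.025 -0.047] bore None
4.25 [ 0.57330102 -0.00314744  0.13867701]
```

View pics/d.png

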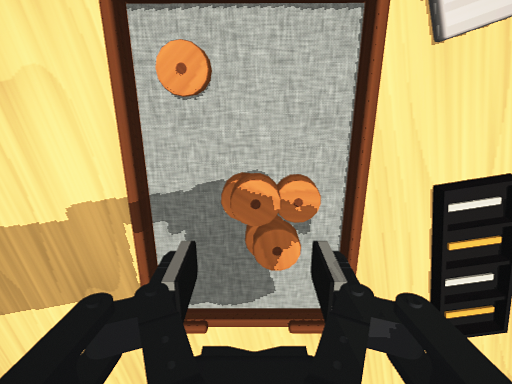

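The wrist picture shows disc 1 placed at (181,68). A is at (256,204), B at (277,251) and R1 at (298,202). Everything is as computed, so next A goes to the far +x corner.

>>> send_rows([
  {"translation": [-0.1, 0, 4], "delta_rot": [0, 0, 0], "jaw": 6},
  {"translation": [-0.1, 0, 7.5], "delta_rot": [0, 0, 0], "jaw": 6},
  {"translation": [-0.1, 0, 8.6], "delta_rot": [0, 0, 0], "jaw": 6},
  {"translation": [-0.1, 0, 8.6], "delta_rot": [0, 0, 0], "jaw": 6},
  {"translation": [-0.1, 0, 8.6], "delta_rot": [0, 0, 0], "jaw": 3.5},
  {"translation": [-0.1, 0, 8.6], "delta_rot": [0, 0, 0], "jaw": 3.5},
  {"translation": [-0.1, 0, 8.6], "delta_rot": [0, 0, 0], "jaw": 3.5},
  {"translation": [-0.1, 0, 8.6], "delta_rot": [0, 0, 0], "jaw": 3.5},
])

```text
time: 5.05
tool_pos: [0.5756, -0.0054, 0.0558]
tool_rot: [0.001, 0.781, 0.624, 0.002]
contact_force: [-0.8, 0.0, 5.9]
gripper_width: 0.436
grasp_force: 60.5
```

>>> send_rows([
  {"translation": [0, 0, -2.5], "delta_rot": [0, 0, 0], "jaw": 3.5},
  {"translation": [0, 0, -5], "delta_rot": [0, 0, 0], "jaw": 3.5},
  {"translation": [4, 1.6, -5], "delta_rot": [0, 0, 0], "jaw": 3.5},
  {"translation": [8, 3.2, -5], "delta_rot": [0, 0, 0], "jaw": 3.5},
  {"translation": [9.8, 3.9, -4.5], "delta_rot": [0, 0, 0], "jaw": 3.5},
  {"translation": [9.8, 3.9, -4], "delta_rot": [0, 0, 0], "jaw": 3.5},
  {"translation": [9.8, 3.9, -3], "delta_rot": [0, 0, 0], "jaw": 3.5},
  {"translation": [9.8, 3.9, -1], "delta_rot": [0, 0, 0], "jaw": 3.5},
])

```text
time: 5.85
tool_pos: [0.6339, 0.0809, 0.064]
tool_rot: [0.001, 0.781, 0.624, 0.001]
contact_force: [0.1, -0.1, -0.1]
gripper_width: 0.433
grasp_force: 60.1
```

>>> send_rows([
  {"translation": [0, 0, 2], "delta_rot": [0, 0, 0], "jaw": 3.5},
  {"translation": [0, 0, 3], "delta_rot": [0, 0, 0], "jaw": 3.5},
  {"translation": [0, 0, 3.2], "delta_rot": [0, 0, 0], "jaw": 3.5},
  {"translation": [0, 0, 3.2], "delta_rot": [0, 0, 0], "jaw": 3.5},
  {"translation": [0, 0, 3.2], "delta_rot": [0, 0, 0], "jaw": 4.8},
  {"translation": [0, 0, 3.2], "delta_rot": [0, 0, 0], "jaw": 4.8},
  {"translation": [0, 0, 3.2], "delta_rot": [0, 0, 0], "jaw": 4.8},
  {"translation": [0, 0, 3.2], "delta_rot": [0, 0, 0], "jaw": 4.8},
])

```text
time: 6.65
tool_pos: [0.633, 0.0815, 0.0309]
tool_rot: [-0.0, 0.781, 0.624, -0.0]
contact_force: [-0.6, 0.6, 0.3]
gripper_width: 0.562
grasp_force: 0.0
```

Run:
```python
from h import *
go(.5815,-.0476,.14,-12.7); go(.5815,-.0476,.0525,-12.7)
```

```text
phi now -12.7 shift [-13.73  -2.18 -10.91] rz -0.001
phi now -12.7 shift [-13.73  -2.18  -2.16] rz -0.001
```

>>> send_rows([
  {"translation": [0, 0, -3.5], "delta_rot": [0, 0, 0], "jaw": 4.8},
  {"translation": [0, 0, -7.5], "delta_rot": [0, 0, 0], "jaw": 6},
  {"translation": [-4.5, -0.7, -8.5], "delta_rot": [0, 0, 0], "jaw": 6},
  {"translation": [-9, -1.4, -8.5], "delta_rot": [0, 0, 0], "jaw": 6},
  {"translation": [-13.7, -2.2, -8.5], "delta_rot": [0, 0, 0], "jaw": 6},
  {"translation": [-13.7, -2.2, -7], "delta_rot": [0, 0, 0], "jaw": 6},
  {"translation": [-13.7, -2.2, -6], "delta_rot": [0, 0, 0], "jaw": 6},
  {"translation": [-13.7, -2.2, -5], "delta_rot": [0, 0, 0], "jaw": 6},
])

```text
time: 7.45
tool_pos: [0.5814, -0.0464, 0.08]
tool_rot: [-0.001, 0.781, 0.625, -0.0]
contact_force: [-0.1, 0.2, 0.3]
gripper_width: 0.702
grasp_force: 0.0
```

>>> send_rows([
  {"translation": [0, 0, 1.5], "delta_rot": [0, 0, 0], "jaw": 6},
  {"translation": [0, 0, 2.8], "delta_rot": [0, 0, 0], "jaw": 6},
  {"translation": [0, 0, 2.8], "delta_rot": [0, 0, 0], "jaw": 6},
  {"translation": [0, 0, 2.8], "delta_rot": [0, 0, 0], "jaw": 3.5},
  {"translation": [0, 0, 2.8], "delta_rot": [0, 0, 0], "jaw": 3.5},
  {"translation": [0, 0, 2.8], "delta_rot": [0, 0, 0], "jaw": 3.5},
  {"translation": [0, 0, 2.8], "delta_rot": [0, 0, 0], "jaw": 3.5},
  {"translation": [0, 0, 2.8], "delta_rot": [0, 0, 0], "jaw": 3.5},
])

```text
time: 8.25
tool_pos: [0.5821, -0.0471, 0.0538]
tool_rot: [0.0, 0.781, 0.624, 0.0]
contact_force: [-0.9, 0.4, 2.1]
gripper_width: 0.44
grasp_force: 60.1
```

>>> send_rows([
  {"translation": [0, 0, -2.5], "delta_rot": [0, 0, 0], "jaw": 3.5},
  {"translation": [0, 0, -4], "delta_rot": [0, 0, 0], "jaw": 3.5},
  {"translation": [-2.3, 1.1, -4], "delta_rot": [0, 0, 0], "jaw": 3.5},
  {"translation": [-4.6, 2.1, -4], "delta_rot": [0, 0, 0], "jaw": 3.5},
  {"translation": [-4.6, 2.1, -4], "delta_rot": [0, 0, 0], "jaw": 3.5},
  {"translation": [-4.6, 2.1, -3], "delta_rot": [0, 0, 0], "jaw": 3.5},
  {"translation": [-4.6, 2.1, -2], "delta_rot": [0, 0, 0], "jaw": 3.5},
  {"translation": [-4.6, 2.1, 0], "delta_rot": [0, 0, 0], "jaw": 3.5},
])

```text
time: 9.05
tool_pos: [0.5926, -0.0959, 0.0533]
tool_rot: [0.001, 0.781, 0.625, 0.001]
contact_force: [1.0, -0.5, 0.9]
gripper_width: 0.437
grasp_force: 60.1
```

>>> send_rows([
  {"translation": [0, 0, 1], "delta_rot": [0, 0, 0], "jaw": 3.5},
  {"translation": [0, 0, 2], "delta_rot": [0, 0, 0], "jaw": 3.5},
  {"translation": [0, 0, 2.2], "delta_rot": [0, 0, 0], "jaw": 3.5},
  {"translation": [0, 0, 2.2], "delta_rot": [0, 0, 0], "jaw": 3.5},
  {"translation": [0, 0, 2.2], "delta_rot": [0, 0, 0], "jaw": 4.8},
  {"translation": [0, 0, 2.2], "delta_rot": [0, 0, 0], "jaw": 4.8},
  {"translation": [0, 0, 2.2], "delta_rot": [0, 0, 0], "jaw": 4.8},
  {"translation": [0, 0, 2.2], "delta_rot": [0, 0, 0], "jaw": 4.8},
])

```text
time: 9.85
tool_pos: [0.5921, -0.0965, 0.0312]
tool_rot: [0.0, 0.781, 0.624, 0.0]
contact_force: [-0.0, 0.6, 0.0]
gripper_width: 0.565
grasp_force: 0.0
```

>>> send_rows([
  {"translation": [0, 0, -3], "delta_rot": [0, 0, 0], "jaw": 4.8},
  {"translation": [0, 0, -7], "delta_rot": [0, 0, 0], "jaw": 6},
  {"translation": [2, -3, -11], "delta_rot": [0, 0, 0], "jaw": 6},
  {"translation": [4.6, -3.5, -13], "delta_rot": [0, 0, 0], "jaw": 6},
  {"translation": [4.6, -3.5, -13], "delta_rot": [0, 0, 0], "jaw": 6},
  {"translation": [4.6, -3.5, -13], "delta_rot": [0, 0, 0], "jaw": 6},
  {"translation": [4.6, -3.5, -13], "delta_rot": [0, 0, 0], "jaw": 6},
  {"translation": [4.6, -3.5, -13], "delta_rot": [0, 0, 0], "jaw": 6},
])

```text
time: 10.65
tool_pos: [0.5672, -0.0444, 0.1594]
tool_rot: [-0.001, 0.781, 0.624, -0.001]
contact_force: [0.4, -0.2, 0.1]
gripper_width: 0.702
grasp_force: 0.0
```

Run:
```python
from h import *
f=grab_frame("wrist"); discs(f); s=state(); print(s["time"],s["tool_pos"])
cv2.imwrite("pics/e.png",f["pixels"])
```

```text
layer 1 area 1793 circ [0.5419 0.1035] r 0.0201 tray [-0.047  0.092] bore None
layer 1 area 1966 circ [0.6325 0.083 ] r 0.0232 tray [0.046 0.092] bore None
layer 1 area 1585 circ [ 0.5627 -0.0072] r 0.0202 tray [-0.002 -0.011] bore None
layer 1 area 1593 circ [ 0.6072 -0.0188] r 0.0201 tray [ 0.044 -0.013] bore None
layer 1 area 1413 circ [ 0.5741 -0.0488] r 0.0199 tray [ 0.018 -0.049] bore None
layer 1 area 1247 circ [ 0.5917 -0.097 ] r 0.0201 tray [ 0.046 -0.093] bore None
10.7 [ 0.56734796 -0.04445677  0.15956687]
```

View pics/e.png

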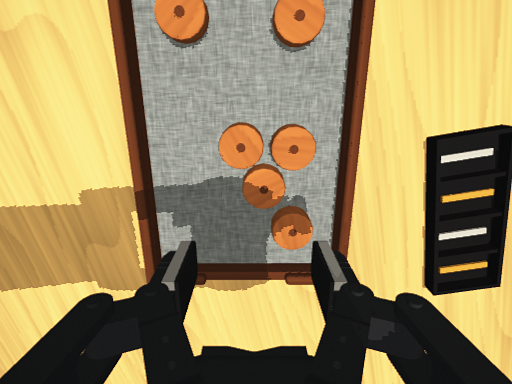

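The picture shows five discs apart or touching in layer 1 and one placed at (293,228). D is at (241,147), R1 at (294,149) and E at (264,189). Next I move E to the near −x corner.

>>> send_rows([
  {"translation": [-0.3, 0.75, 4], "delta_rot": [0, 0, 0], "jaw": 5.5},
  {"translation": [-0.3, 0.75, 8], "delta_rot": [0, 0, 0], "jaw": 5.5},
  {"translation": [-0.3, 0.75, 10], "delta_rot": [0, 0, 0], "jaw": 5.5},
  {"translation": [-0.3, 0.75, 11.5], "delta_rot": [0, 0, 0], "jaw": 5.5},
  {"translation": [-0.3, 0.75, 12.8], "delta_rot": [0, 0, 0], "jaw": 5.5},
  {"translation": [-0.3, 0.75, 12.8], "delta_rot": [0, 0, 0], "jaw": 5.5},
  {"translation": [-0.3, 0.75, 12.8], "delta_rot": [0, 0, 0], "jaw": 3.5},
  {"translation": [-0.3, 0.75, 12.8], "delta_rot": [0, 0, 0], "jaw": 3.5},
])

```text
time: 11.5
tool_pos: [0.5761, -0.0488, 0.0351]
tool_rot: [0.001, 0.781, 0.624, 0.001]
contact_force: [-0.2, -0.5, -0.2]
gripper_width: 0.437
grasp_force: 60.0
```

>>> send_rows([
  {"translation": [0, 0, 0], "delta_rot": [0, 0, 0], "jaw": 3.5},
  {"translation": [0, 0, 0], "delta_rot": [0, 0, 0], "jaw": 3.5},
  {"translation": [0, 0, -2.5], "delta_rot": [0, 0, 0], "jaw": 3.5},
  {"translation": [0, 0, -4.5], "delta_rot": [0, 0, 0], "jaw": 3.5},
  {"translation": [-2.2, -3.2, -4.5], "delta_rot": [0, 0, 0], "jaw": 3.5},
  {"translation": [-4.4, -6.4, -4.5], "delta_rot": [0, 0, 0], "jaw": 3.5},
  {"translation": [-4.4, -6.4, -4.5], "delta_rot": [0, 0, 0], "jaw": 3.5},
  {"translation": [-4.4, -6.4, -3], "delta_rot": [0, 0, 0], "jaw": 3.5},
])

```text
time: 12.3
tool_pos: [0.5042, -0.0781, 0.0652]
tool_rot: [0.002, 0.781, 0.624, 0.002]
contact_force: [1.4, -0.2, -0.6]
gripper_width: 0.433
grasp_force: 60.2
```

>>> send_rows([
  {"translation": [0, 0, 1.5], "delta_rot": [0, 0, 0], "jaw": 3.5},
  {"translation": [0, 0, 2.7], "delta_rot": [0, 0, 0], "jaw": 3.5},
  {"translation": [0, 0, 3], "delta_rot": [0, 0, 0], "jaw": 3.5},
  {"translation": [0, 0, 3], "delta_rot": [0, 0, 0], "jaw": 4.8},
  {"translation": [0, 0, 3], "delta_rot": [0, 0, 0], "jaw": 4.8},
  {"translation": [0, 0, 3], "delta_rot": [0, 0, 0], "jaw": 4.8},
  {"translation": [0, 0, 3], "delta_rot": [0, 0, 0], "jaw": 4.8},
  {"translation": [0, 0, 1], "delta_rot": [0, 0, 0], "jaw": 4.8},
])

```text
time: 13.1
tool_pos: [0.5004, -0.0767, 0.0511]
tool_rot: [-0.002, 0.781, 0.624, -0.002]
contact_force: [-0.4, -0.0, 0.4]
gripper_width: 0.564
grasp_force: 0.0
```

>>> send_rows([
  {"translation": [0, 0, -3], "delta_rot": [0, 0, 0], "jaw": 4.8},
  {"translation": [2, 1, -7], "delta_rot": [0, 0, 0.14], "jaw": 6},
  {"translation": [5, 3, -8], "delta_rot": [0, 0, 0.28], "jaw": 6},
  {"translation": [8, 4.4, -8], "delta_rot": [0, 0, 0.42], "jaw": 6},
  {"translation": [8.2, 4.4, -8], "delta_rot": [0, 0, 0.56], "jaw": 6},
  {"translation": [8.2, 4.4, -8], "delta_rot": [0, 0, 0.7], "jaw": 6},
  {"translation": [8.2, 4.4, -8], "delta_rot": [0, 0, 0.84], "jaw": 6},
  {"translation": [8.2, 4.4, -8], "delta_rot": [0, 0, 0.98], "jaw": 6},
])

```text
time: 13.9
tool_pos: [0.5637, -0.0069, 0.1336]
tool_rot: [0.0, 0.984, 0.181, 0.0]
contact_force: [0.5, 0.1, 0.2]
gripper_width: 0.7
grasp_force: 0.0
```

>>> send_rows([
  {"translation": [0, 0, 0], "delta_rot": [0, 0, 0.14], "jaw": 6},
  {"translation": [0, 0, 0], "delta_rot": [0, 0, 0.28], "jaw": 6},
  {"translation": [0, 0, 0], "delta_rot": [0, 0, 0.42], "jaw": 6},
  {"translation": [0, 0, 0], "delta_rot": [0, 0, 0.56], "jaw": 6},
  {"translation": [0, 0, 0], "delta_rot": [0, 0, 0.59], "jaw": 6},
  {"translation": [0, 0, 0], "delta_rot": [0, 0, 0.59], "jaw": 6},
  {"translation": [0, 0, 0], "delta_rot": [0, 0, 0.59], "jaw": 6},
  {"translation": [0, 0, 0], "delta_rot": [0, 0, 0.59], "jaw": 6},
])

```text
time: 14.7
tool_pos: [0.5636, -0.0071, 0.1334]
tool_rot: [0.0, 0.994, -0.11, 0.0]
contact_force: [0.4, 0.2, 0.4]
gripper_width: 0.703
grasp_force: 0.0
```

Run:
```python
from h import *
f=grab_frame("wrist"); discs(f); s=state(); print(s["time"],s["tool_pos"]); go(.5627,-.0072,.031,77.3)
cv2.imwrite("pics/f.png",f["pixels"])
```

```text
layer 1 area 2079 circ [ 0.5924 -0.0966] r 0.0199 tray [ 0.047 -0.092] bore None
layer 1 area 2084 circ [0.6303 0.0808] r 0.0200 tray [0.045 0.089] bore None
layer 1 area 2007 circ [ 0.6077 -0.0188] r 0.0199 tray [ 0.044 -0.013] bore None
layer 1 area 1712 circ [ 0.5637 -0.0071] r 0.0199 tray [-0.001 -0.011] bore None
layer 1 area 1520 circ [0.5424 0.1036] r 0.0203 tray [-0.046  0.092] bore None
layer 1 area 1310 circ [ 0.5019 -0.077 ] r 0.0200 tray [-0.046 -0.093] bore None
14.75 [ 0.56356382 -0.00705551  0.13334464]
phi now -102.6 shift [-0.08  0.03 10.23] rz 0.001
```

View pics/f.png

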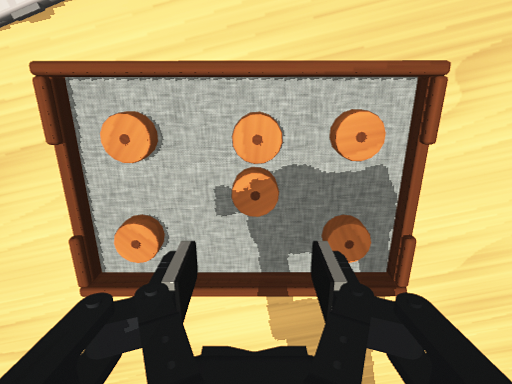

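The corners are all filled, at (128,137), (357,135), (139,239) and (346,239). D at (255,192) is centred under the gripper, and R1 at (257,138) is slightly off its mid position.

>>> send_rows([
  {"translation": [0, 0, 4], "delta_rot": [0, 0, 0], "jaw": 6},
  {"translation": [0, 0, 7], "delta_rot": [0, 0, 0], "jaw": 6},
  {"translation": [0, 0, 9], "delta_rot": [0, 0, 0], "jaw": 6},
  {"translation": [0, 0, 10.2], "delta_rot": [0, 0, 0], "jaw": 6},
  {"translation": [0, 0, 10.2], "delta_rot": [0, 0, 0], "jaw": 6},
  {"translation": [0, 0, 10.2], "delta_rot": [0, 0, 0], "jaw": 3.5},
  {"translation": [0, 0, 10.2], "delta_rot": [0, 0, 0], "jaw": 3.5},
  {"translation": [0, 0, 10.2], "delta_rot": [0, 0, 0], "jaw": 3.5},
])

```text
time: 15.55
tool_pos: [0.5651, -0.0072, 0.0333]
tool_rot: [0.0, 0.994, -0.11, 0.002]
contact_force: [0.1, -0.4, 4.8]
gripper_width: 0.435
grasp_force: 60.4
```

>>> send_rows([
  {"translation": [0, 0, 0], "delta_rot": [0, 0, 0], "jaw": 3.5},
  {"translation": [0, 0, -2], "delta_rot": [0, 0, 0], "jaw": 3.5},
  {"translation": [-2.3, -0.5, -2.5], "delta_rot": [0, 0, 0], "jaw": 3.5},
  {"translation": [-4.5, -1.1, -2.5], "delta_rot": [0, 0, 0], "jaw": 3.5},
  {"translation": [-4.5, -1.1, -2.5], "delta_rot": [0, 0, 0], "jaw": 3.5},
  {"translation": [-4.5, -1.1, -2], "delta_rot": [0, 0, 0], "jaw": 3.5},
  {"translation": [-4.5, -1.1, -1], "delta_rot": [0, 0, 0], "jaw": 3.5},
  {"translation": [-4.5, -1.1, 0], "delta_rot": [0, 0, 0], "jaw": 3.5},
])

```text
time: 16.35
tool_pos: [0.5231, 0.0132, 0.031]
tool_rot: [-0.0, 0.994, -0.111, 0.001]
contact_force: [2.1, -1.2, 1.4]
gripper_width: 0.435
grasp_force: 70.7
```

>>> send_rows([
  {"translation": [0, 0, 0], "delta_rot": [0, 0, 0], "jaw": 3.5},
  {"translation": [0, 0, 0], "delta_rot": [0, 0, 0], "jaw": 4.8},
  {"translation": [0, 0, 0], "delta_rot": [0, 0, 0], "jaw": 4.8},
  {"translation": [0, 0, 0], "delta_rot": [0, 0, 0], "jaw": 4.8},
  {"translation": [0, 0, -3], "delta_rot": [0, 0, 0], "jaw": 4.8},
  {"translation": [0, 0, -6], "delta_rot": [0, 0, 0], "jaw": 6},
  {"translation": [4.5, 0.6, -7], "delta_rot": [0, 0, 0], "jaw": 6},
  {"translation": [9, 1.3, -7], "delta_rot": [0, 0, 0], "jaw": 6},
])

```text
time: 17.15
tool_pos: [0.6094, -0.019, 0.1051]
tool_rot: [0.0, 0.994, -0.11, 0.003]
contact_force: [0.7, 0.4, 0.9]
gripper_width: 0.706
grasp_force: 0.0
```

>>> send_rows([
  {"translation": [0, 0, 0], "delta_rot": [0, 0, 0], "jaw": 6},
  {"translation": [0, 0, 2], "delta_rot": [0, 0, 0], "jaw": 6},
  {"translation": [0, 0, 5], "delta_rot": [0, 0, 0], "jaw": 6},
  {"translation": [0, 0, 7], "delta_rot": [0, 0, 0], "jaw": 6},
  {"translation": [0, 0, 7], "delta_rot": [0, 0, 0], "jaw": 6},
  {"translation": [0, 0, 7], "delta_rot": [0, 0, 0], "jaw": 3.5},
  {"translation": [0, 0, 7], "delta_rot": [0, 0, 0], "jaw": 3.5},
  {"translation": [0, 0, 7], "delta_rot": [0, 0, 0], "jaw": 3.5},
])

```text
time: 17.95
tool_pos: [0.6084, -0.019, 0.0333]
tool_rot: [0.0, 0.994, -0.11, 0.002]
contact_force: [0.6, -0.2, 0.4]
gripper_width: 0.437
grasp_force: 60.0
```

>>> send_rows([
  {"translation": [0, 0, 0], "delta_rot": [0, 0, 0], "jaw": 3.5},
  {"translation": [0, 0, -0.6], "delta_rot": [0, 0, 0], "jaw": 3.5},
  {"translation": [0.1, -0.6, -0.8], "delta_rot": [0, 0, 0], "jaw": 3.5},
  {"translation": [0.2, -1.3, -0.8], "delta_rot": [0, 0, 0], "jaw": 3.5},
  {"translation": [0.2, -1.3, -0.4], "delta_rot": [0, 0, 0], "jaw": 3.5},
  {"translation": [0.2, -1.3, 0], "delta_rot": [0, 0, 0], "jaw": 3.5},
  {"translation": [0.2, -1.3, 0], "delta_rot": [0, 0, 0], "jaw": 3.5},
  {"translation": [0.2, -1.3, 0], "delta_rot": [0, 0, 0], "jaw": 3.5},
])

```text
time: 18.75
tool_pos: [0.6122, -0.0061, 0.033]
tool_rot: [-0.0, 0.994, -0.11, -0.0]
contact_force: [-4.9, 1.8, 12.3]
gripper_width: 0.439
grasp_force: 61.4
```

>>> send_rows([
  {"translation": [0, 0, 0], "delta_rot": [0, 0, 0], "jaw": 4.8},
  {"translation": [0, 0, 0], "delta_rot": [0, 0, 0], "jaw": 4.8},
  {"translation": [0, 0, 0], "delta_rot": [0, 0, 0], "jaw": 4.8},
  {"translation": [0, 0, -3], "delta_rot": [0, 0, 0], "jaw": 4.8},
  {"translation": [0, 0, -7], "delta_rot": [0, 0, 0], "jaw": 4.8},
  {"translation": [-4, 0, -12], "delta_rot": [0, 0, 0], "jaw": 4.8},
  {"translation": [-4.5, 0, -14], "delta_rot": [0, 0, 0], "jaw": 4.8},
  {"translation": [-4.5, 0, -14], "delta_rot": [0, 0, 0], "jaw": 4.8},
])

```text
time: 19.55
tool_pos: [0.5697, 0.0033, 0.1768]
tool_rot: [0.0, 0.994, -0.11, 0.005]
contact_force: [1.0, -0.2, 0.7]
gripper_width: 0.563
grasp_force: 0.0
```

Run:
```python
from h import *
f=grab_frame("wrist"); g=grab_frame("scene"); discs(f); s=state(); print(s["time"],s["tool_pos"])
cv2.imwrite("pics/g.png",cv2.resize(np.hstack([f["pixels"],g["pixels"]]),(800,300)))
```

```text
layer 1 area 1441 circ [ 0.6126 -0.0059] r 0.0200 tray [0.046 0.001] bore None
layer 1 area 1484 circ [ 0.5923 -0.0969] r 0.0199 tray [ 0.046 -0.092] bore None
layer 1 area 1465 circ [0.6308 0.0807] r 0.0200 tray [0.045 0.089] bore None
layer 1 area 1134 circ [0.5426 0.1037] r 0.0199 tray [-0.046  0.093] bore None
layer 1 area 1109 circ [0.5203 0.0143] r 0.0198 tray [-0.048  0.   ] bore None
layer 1 area 1130 circ [ 0.5017 -0.0769] r 0.0200 tray [-0.046 -0.093] bore None
19.65 [0.56814054 0.00317985 0.17182532]
```

View pics/g.png

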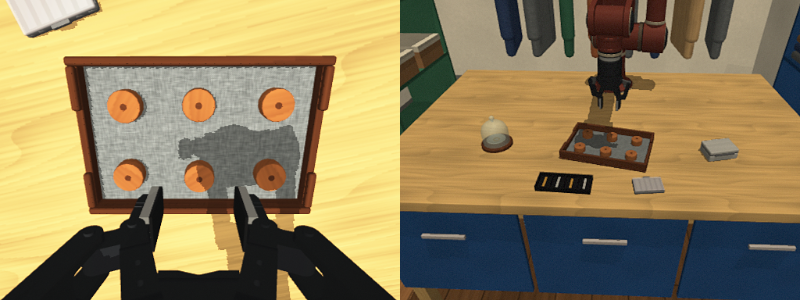

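The wrist view shows an even 2 x 3 grid. Its discs are at (124,106), (199,105), (276,105), (129,176), (199,177) and (269,176), all lying flat. The scene view shows the bystanders where they were.

```bash
python3 -c "
from plant import *
print(job_done())"
```

```text
the job is handed in; nothing more can be done
None
```

The six cedar discs lie flat on the felt in an even 2 x 3 grid over the whole tray floor, roughly 50 mm clear of each other, nothing else was moved, and the job was handed in at about 20 s.

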